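# Tip the walnuts from the sorting scoop into the open tiffin tier

## Task

Take the sorting scoop off the grey trivet by its handle, keeping it level so that no walnut falls out, and tip all five walnuts gently over its open front edge into the open tiffin tier, from just above the tier's rim. Then lay the empty scoop back flat on the trivet, right way up with its pan centred on it, and let go. The tier stays standing where it is, no walnut may drop on the step or the trivet, and the other things are left alone.

Things in the scene. Friction and masses are not known exactly. Their poses are not given: they have to be found in the camera images.
- scoop: steel sorting scoop, 150 g: flat pan 160 mm long (x), 100 wide (y), 2 thick; 2 mm lips on back and both sides, the back one 42 mm high, the sides sloping from 42 at the back to 16 at the front; front edge (+x) open; black handle to the rear (-x). Origin: centre of the pan's underside; x out of the open front, z up. Starts level on the trivet, open front roughly away from the robot
- scoop_grip (a point): a good place to grip firmly (the loaded scoop's weight lies about 100 mm ahead), on the handle's centre line, 125 mm behind (-x) and 41 mm above the scoop's origin, 45 mm behind the back lip; axes as the scoop. The straight handle is 22 mm wide (y) with flat sides, 16 mm thick, rises to the rear at 13.5 degrees and ends 193 mm behind and 56 mm above the scoop's origin
- scoop_lip (a point): middle of the scoop's open front edge, at its underside, 80 mm ahead (+x) of the scoop's origin; axes as the scoop
- tier: the open bottom tier of the steel tiffin carrier, an empty round open can, 150 mm outside and 144 mm inside diameter, 65 mm high, floor 4 mm thick, 240 g, loose on the step; a wire clip hangs on its side at +y and at -y and stands out 10 mm. Origin at the centre of its underside, z up
- trivet: round grey silicone trivet, 190 mm diameter, 8 mm thick, which grips the tiles and does not shift; origin at the centre of its underside, z up. The scoop lies on it at the start
- nut1: a walnut in its shell, 40 mm long, 34 mm thick, 12 g, lumpy: it rests on its side on a flat facet and rolls sideways from a slope of some 15 to 20 degrees and slides endways from some 26 to 36, so a slope of 50 to 55 degrees empties the scoop; origin at its centre, x along its length. At the start it lies in the scoop's pan
- nut2: a walnut in its shell, 40 mm long, 34 mm thick, 12 g, lumpy: it rests on its side on a flat facet and rolls sideways from a slope of some 15 to 20 degrees and slides endways from some 26 to 36, so a slope of 50 to 55 degrees empties the scoop; origin at its centre, x along its length. At the start it lies in the scoop's pan
- nut3: a walnut in its shell, 40 mm long, 34 mm thick, 12 g, lumpy: it rests on its side on a flat facet and rolls sideways from a slope of some 15 to 20 degrees and slides endways from some 26 to 36, so a slope of 50 to 55 degrees empties the scoop; origin at its centre, x along its length. At the start it lies in the scoop's pan
- nut4: a walnut in its shell, 40 mm long, 34 mm thick, 12 g, lumpy: it rests on its side on a flat facet and rolls sideways from a slope of some 15 to 20 degrees and slides endways from some 26 to 36, so a slope of 50 to 55 degrees empties the scoop; origin at its centre, x along its length. At the start it lies in the scoop's pan
- nut5: a walnut in its shell, 40 mm long, 34 mm thick, 12 g, lumpy: it rests on its side on a flat facet and rolls sideways from a slope of some 15 to 20 degrees and slides endways from some 26 to 36, so a slope of 50 to 55 degrees empties the scoop; origin at its centre, x along its length. At the start it lies in the scoop's pan
- carrier: bystander: the rest of the steel tiffin carrier, two tiers clipped together with a lid and carrying handle, 150 mm diameter (170 mm over the clips), 187 mm high; origin at the centre of its underside
- cup: bystander: blue melamine cup with an ear at +y, 82 mm diameter, 78 mm high; origin at the centre of its underside
- tumbler: bystander: glass tumbler, 72 mm diameter at the rim, 115 mm high; origin at the centre of its underside
- spatula: bystander: flat wooden spatula lying on the step, 302 mm long, blade (+x end) 56 mm wide, 9 mm thick; origin on its underside near the middle

How it is judged (in metres and radians):
On the way, in this order (a step that is already met when the one before it is completed fails the run):
1. the scoop is lifted clear of the trivet with all five walnuts in it (height (world z) of scoop above 0.03 m and angle between scoop's own z axis and vertical below 0.25 rad and x of nut1 in the frame of scoop between -0.085 and 0.085 m and y of nut1 in the frame of scoop between -0.055 and 0.055 m and z of nut1 in the frame of scoop between 0 and 0.06 m and x of nut2 in the frame of scoop between -0.085 and 0.085 m and y of nut2 in the frame of scoop between -0.055 and 0.055 m and z of nut2 in the frame of scoop between 0 and 0.06 m and x of nut3 in the frame of scoop between -0.085 and 0.085 m and y of nut3 in the frame of scoop between -0.055 and 0.055 m and z of nut3 in the frame of scoop between 0 and 0.06 m and x of nut4 in the frame of scoop between -0.085 and 0.085 m and y of nut4 in the frame of scoop between -0.055 and 0.055 m and z of nut4 in the frame of scoop between 0 and 0.06 m and x of nut5 in the frame of scoop between -0.085 and 0.085 m and y of nut5 in the frame of scoop between -0.055 and 0.055 m and z of nut5 in the frame of scoop between 0 and 0.06 m), for 0.2 s.
2. all five walnuts are in the tier while the scoop is still held up off the trivet (height (world z) of scoop above 0.03 m and horizontal distance between each of nut1, nut2, nut3, nut4, nut5 and tier below 0.07 m and z of nut1 in the frame of tier between 0.005 and 0.06 m and z of nut2 in the frame of tier between 0.005 and 0.06 m and z of nut3 in the frame of tier between 0.005 and 0.06 m and z of nut4 in the frame of tier between 0.005 and 0.06 m and z of nut5 in the frame of tier between 0.005 and 0.06 m), for 0.1 s.
At the end, for the whole second after the job is handed in: All five walnuts lie at rest inside the tier, below its rim; the tier stands upright (within 6 degrees) within 30 mm of where it stood; the scoop lies at rest flat on the trivet, right way up (within 6 degrees), with the middle of its pan within 50 mm of the trivet's centre, released (horizontal distance between each of nut1, nut2, nut3, nut4, nut5 and tier below 0.07 m and z of nut1 in the frame of tier between 0.005 and 0.06 m and z of nut2 in the frame of tier between 0.005 and 0.06 m and z of nut3 in the frame of tier between 0.005 and 0.06 m and z of nut4 in the frame of tier between 0.005 and 0.06 m and z of nut5 in the frame of tier between 0.005 and 0.06 m and angle between each of tier, scoop's own z axis and vertical below 0.1 rad and distance of tier from where it was at the start of the episode below 0.03 m and horizontal distance between scoop and trivet below 0.05 m and height (world z) of scoop between 0.004 and 0.016 m and linear speed of each of scoop, tier below 0.03 m/s and linear speed of each of nut1, nut2, nut3, nut4, nut5 below 0.05 m/s); the robot touches nothing.
It fails at once if a walnut touches the step or the trivet ((height (world z) of nut1 below 0.0225 m and horizontal distance between nut1 and tier above 0.08 m) or contact force between any of nut1, nut2, nut3, nut4, nut5 and trivet above 0.05 N or (height (world z) of nut2 below 0.0225 m and horizontal distance between nut2 and tier above 0.08 m) or (height (world z) of nut3 below 0.0225 m and horizontal distance between nut3 and tier above 0.08 m) or (height (world z) of nut4 below 0.0225 m and horizontal distance between nut4 and tier above 0.08 m) or (height (world z) of nut5 below 0.0225 m and horizontal distance between nut5 and tier above 0.08 m)).
It fails at once if a walnut is flung or dropped so that it goes faster than 2.2 m/s (linear speed of any of nut1, nut2, nut3, nut4, nut5 above 2.2 m/s).
It fails at once if the tier is shoved more than 30 mm or tipped more than 17 degrees (distance of tier from where it was at the start of the episode above 0.03 m or angle between tier's own z axis and vertical above 0.3 rad).
It fails at once if the rest of the carrier, the cup, the tumbler or the spatula is moved more than 25 mm or tipped (distance of any of carrier, cup, tumbler, spatula from where it was at the start of the episode above 0.025 m or angle between any of carrier, cup, tumbler, spatula's own z axis and vertical above 0.3 rad).
It also fails if it takes over 62 s, if anything falls off the work surface, if the arm or the gripper's body presses on something with over 40 N, if the wrist force passes 120 N, or if a joint passes its speed limit or range.

## Robot

A 7-joint arm with a two-finger parallel gripper is mounted at the origin on the work surface. World frame = base frame: x ahead of the robot, y to its left, z up, the work surface at z = 0. Lengths are in m, angles in degrees, forces in N, time in s.
With the tool pointing down it reaches from about 0.4 to 0.85 m from the base axis. Payload 10.4 kg.
Tool frame: the origin (TCP) lies between the finger pads; the fingertips stand 14 mm ahead of it and the grasp point (between the pads) lies 5 mm behind it; z points along the fingers, y is the direction in which the jaws open and shut (so a half turn about z gives the same grasp; the last joint's range is limited). The gripper opens to 85 mm and grips with 20 to 120 N. Pads are 22 mm wide; open, the fingers measure 114 mm over their backs; the gripper's body (76 mm by 85 mm) begins 54 mm behind the grasp point. The pads swing forward as they close: fully open they stand 13 mm farther back than shut.
Start: joints at [-64.549, 19.034, -3.707, 83.658, 1.238, 77.344, -5.071], TCP at [0.281, 0.558, 0.245] pointing down, gripper open.
Joint ranges: [-148.97, 148.97], [-28.65, 121.19], [-84.17, 76.75], [9.2, 138.47], [-72.65, 252.65], [3.7, 117.97], [-149.18, 149.18]. Speed limits (degrees/s): [127.2, 127.2, 159.86, 159.86, 180, 180, 180].

## Interface

Orientations are given as [roll, pitch, yaw] about the fixed x, y, z axes, in that order (R = Rz(yaw) Ry(pitch) Rx(roll)).
In Python, from plant import r gives the robot as it stands.
- The arm moves only by the tool move_arm, never from a script. Its argument "steps" is one flat list of numbers, 7 for each row, row after row: the turn, a rotation vector about the tool's x, y, z in degrees, then the shift along the tool's x, y, z in cm, then the gripper command: -1 is shut, 1 is fully open, values between are in proportion. In form: [rx, ry, rz, tx, ty, tz, grip, rx, ry, rz, tx, ty, tz, grip, ...]. A call has 1 to 8 rows; each row shifts and turns the commanded pose from where the row before left it, along the tool's axes as they then stand; what a row does not reach is not made up. A row lasts 1/8 s, in which the tool goes at most 62.5 mm and 10.7 degrees, less where a joint would pass 70% of its speed; a pose out of reach is approached as far as the arm can. A call is refused whole if a number of a shift passes 6.25 or a number of a turn 10.7, either way. A call with a gripper value outside its range is refused whole. The fingers move at their own pace and stop on an object; "grip_force" is the grip in N (left out, the last holds). Time passes only in rows, so rows that do not move let the fingers close. It gives the time, the measured TCP pose, the force and the opening at its end, in the units of the state.
- r.read_state(): the state, without advancing time (a new reading comes with each control period).
- r.get_image(name): name is "side" or "top" or "wrist"; returns (picture, depth): 420x560x3 uint8, blue, green, red; 420x560 float32, m along the optical axis (not along the pixel's ray), 0 where there is no reading.
- r.get_calibration(name): a dict with "mtx" (3x3 intrinsics, pixels), "position" and "attitude" of the camera in the world. Camera axes: x right, y up, looking along -z (the intrinsics and any distortion apply to the point x, -y, -z); pixel columns grow to the right and rows downward; lengths in m; the calibration is good to about 2 mm. A picture is of the moment at which its call begins: read the wrist's pose just before it. get_calibration takes no time and is no camera call; for the wrist camera it gives the pose at the moment of the call.
- r.finish_job(): hands the job in, once; it reports no verdict.
The state is a dict: "time": time; "joint_positions": joint angles; "qvel": joint speeds; "tau": joint torques, N m; "position": TCP position; "tool_rot": TCP orientation; "ft_force": force on the tool from outside, world axes, zero at the start; "ft_torque": the same for the moment, N m; "gripper_width": opening from 0.0 (shut) to 1.0 (fully open).
Only numpy, scipy, OpenCV 4.12 (cv2) and the standard library are available. Lean on these libraries where they do the work, as an engineer would, in place of code of your own. Each camera call takes 0.05 s, during which the arm holds its last target. There are 200 camera calls.

## Working session

There is one attempt and no reset: what is moved stays moved. The work goes in short steps, Python scripts to look and compute and a tool call to move; the robot and the scene stay as the last step left them, time stands still between calls to the robot, and variables do not carry over. Pictures are saved under pics/ and viewed, about 8 in all and at most 12, crops included, and the job is handed in when it is done.

Besides the shell and the picture viewer there is one more tool, called after ">>>" in YAML: its name, and indented under it one key for each argument. move_arm: Moves the arm, as the interface text tells. Its arguments: {"type":"object","properties":{"steps":{"type":"array","items":{"type":"number"}},"grip_force":{"type":"number"}},"required":["steps"]}

```bash
mkdir -p pics
cat > h.py <<'E'
import numpy as np, cv2
from scipy.spatial.transform import Rotation as R
from plant import r
def cam(n):
    c=r.get_calibration(n); im,d=r.get_image(n); return c,im,d
def cloud(c,d):
    K=np.array(c["mtx"]); v,u=np.mgrid[:d.shape[0],:d.shape[1]]
    x=(u-K[0,2])/K[0,0]*d; y=(v-K[1,2])/K[1,1]*d
    P=np.stack([x,-y,-d],-1)
    A=np.array(c["attitude"],float)
    Rm=A if A.shape==(3,3) else R.from_euler('xyz',A,degrees=True).as_matrix()
    return P@Rm.T+np.array(c["position"])
E
python3 - <<'E'
from h import *
print(r.read_state())
for n in("top","side"):
    c,im,d=cam(n); print(n,c); cv2.imwrite(f"pics/{n}0.png",im); np.savez(f"{n}0.npz",P=cloud(c,d),d=d,im=im)
E
```

```text
{'time': 0.0, 'joint_positions': array([-64.54868479,  19.0734309 ,  -3.70630901,  83.70601021,
         1.2355756 ,  77.34437946,  -5.07193178]), 'qvel': array([-0.06977251,  0.06393012, -0.02707228,  0.02270282, -0.10325761,
       -0.0676208 , -0.01156757]), 'tau': array([ 9.27599358e-04, -6.25458455e+01,  4.98419360e-02, -3.91602159e+01,
        1.63327163e-02,  1.00239660e-02, -6.05718151e-05]), 'position': array([0.28111216, 0.55780523, 0.24449997]), 'tool_rot': array([-1.79915954e+02,  2.20123286e-03,  1.53252623e+02]), 'ft_force': array([-0.48554713, -0.13353505,  0.27625261]), 'ft_torque': array([ 0.01984725, -0.02399691, -0.03614858]), 'gripper_width': 0.9996404363582169}
top {'mtx': array([[436.02371117,   0.        , 276.54243596],
       [  0.        , 436.02371117, 211.87707858],
       [  0.        ,   0.        ,   1.        ]]), 'position': array([0.39374024, 0.01175972, 1.13248137]), 'attitude': array([ 11.01924249,  -1.03853966, -90.52017716])}
side {'mtx': array([[456.29970293,   0.        , 280.8065714 ],
       [  0.        , 456.29970293, 208.25935555],
       [  0.        ,   0.        ,   1.        ]]), 'position': array([0.48398559, 1.06256875, 0.68650026]), 'attitude': array([  59.44565569,   -0.18021912, -174.05658386])}
```

View pics/top0.png

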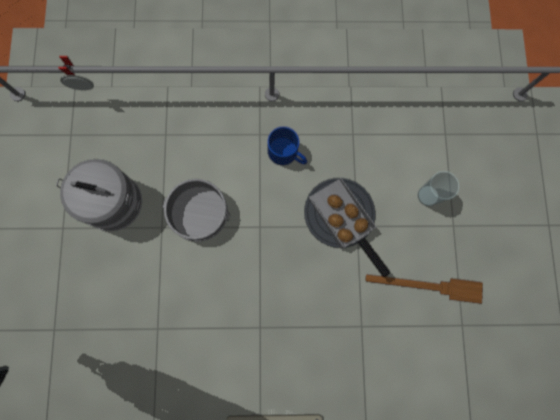

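View pics/side0.png

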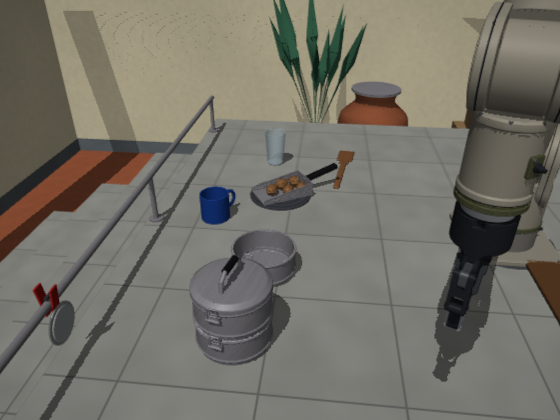

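The top view shows the scoop pan near (342,213) with its handle running to about (387,273), and the trivet round it. The tier is at (197,210), the carrier at (97,193), the cup at (284,146), the tumbler at (440,190) and the spatula near (430,287). The side view agrees.

Run:
```python
from h import *
from scipy.optimize import least_squares
def circ(p):
    s=least_squares(lambda q:np.hypot(p[:,0]-q[0],p[:,1]-q[1])-q[2],[*p.mean(0)[:2],.07],loss='soft_l1',f_scale=.003); return s.x.round(4)
for n in("top","side"):
    D=np.load(n+"0.npz"); P=D["P"];im=D["im"].astype(int); d=D["d"]
    print(n)
    z=P[...,2]; ok=d>0
    tf=ok&(abs(z)<.02)&(P[...,0]<.7)&(P[...,0]>.3); print("table z",np.median(z[tf]))
    # tier rim
    m=ok&(z>.058)&(z<.075)&(np.hypot(P[...,0]-.42,P[...,1]-.2)<.12)
    p=P[m]; print("tier rim",circ(p),len(p),np.median(p[:,2]))
    for nm,(x,y),w in(("cup",(.57,-.01),.1),("carrier",(.42,.43),.12),("tumbler",(.47,-.4),.1)):
        m=ok&(z>.03)&(np.hypot(P[...,0]-x,P[...,1]-y)<w); p=P[m]
        if len(p): print(nm,p.min(0).round(3),p.max(0).round(3))
    # handle : dark, raised
    m=ok&(im.max(-1)<45)&(z>.02)&(z<.09)&(P[...,1]<0)&(P[...,1]>-.4)&(P[...,0]<.45)&(P[...,0]>.2)
    p=P[m]; c=p.mean(0); u,s,vt=np.linalg.svd(p-c); a=vt[0]; t=(p-c)@a
    print("handle",len(p),c.round(4),a.round(3),(c+a*t.min()).round(3),(c+a*t.max()).round(3),"yaw",np.degrees(np.arctan2(a[1],a[0])))
    # walnuts: brown
    b,g,rr=im[...,0],im[...,1],im[...,2]
    m=ok&(rr>b*1.6)&(rr>60)&(z>.02)&(z<.06)&(np.hypot(P[...,0]-.42,P[...,1]+.13)<.12)
    p=P[m]; print("nuts",p.mean(0).round(3),np.percentile(p[:,2],98))
    # spatula
    m=ok&(rr>b*1.6)&(rr>60)&(z>.003)&(z<.03)&(P[...,1]<-.1)&(P[...,0]<.36); p=P[m]; print("spat",p.min(0).round(3),p.max(0).round(3))
    m=ok&(z>.004)&(z<.012)&(np.hypot(P[...,0]-.42,P[...,1]+.13)<.14)&(im.max(-1)-im.min(-1)<30)
    p=P[m]; p=p[:]; h=cv2.convexHull(p[:,:2].astype(np.float32))[:,0]; print("trivet",circ(h),len(p),p.min(0).round(3),p.max(0).round(3))
    # pan: minAreaRect
    m=ok&(z>.008)&(z<.06)&(np.hypot(P[...,0]-.42,P[...,1]+.14)<.11); m&=~(im.max(-1)<45)
    print("pan rect",cv2.minAreaRect((P[m][:,:2]*1000).astype(np.float32)))
```

```text
top
table z 0.0015165501929232938
tier rim [0.2265 0.2151 0.3123] 22 0.06603578898689821
handle 22 [ 0.4455 -0.2694  0.0722] [ 0.144 -0.946  0.289] [ 0.444 -0.262  0.07 ] [ 0.447 -0.277  0.075] yaw -81.32183232594465<stdin>:23: RuntimeWarning: Mean of empty slice.
  ret = um.true_divide(
Traceback (most recent call last):
IndexError: index -1 is out of bounds for axis 0 with size 0
```

Run:
```python
from h import *
from scipy.optimize import least_squares
def circ(p):
    s=least_squares(lambda q:np.hypot(p[:,0]-q[0],p[:,1]-q[1])-q[2],[*p.mean(0)[:2],.07],loss='soft_l1',f_scale=.003); return s.x.round(4)
D=np.load("top0.npz");P=D["P"]
px=dict(pan=(342,213),tier=(197,210),carrier=(97,193),cup=(284,146),tumb=(445,187),spat=(405,283),rail=(300,70))
c0={k:P[v,u] for k,(u,v) in px.items()}
for k in c0: print(k,c0[k].round(3))
for n in("top","side"):
    D=np.load(n+"0.npz"); P=D["P"];im=D["im"].astype(int); d=D["d"]
    print(n); z=P[...,2]; ok=d>0
    near=lambda k,w:ok&(np.hypot(P[...,0]-c0[k][0],P[...,1]-c0[k][1])<w)
    p=P[near("tier",.12)&(z>.055)&(z<.08)]; print("tier",len(p),circ(p),p.min(0).round(3),p.max(0).round(3))
    for nm,w in(("cup",.09),("tumb",.09),("carrier",.13)):
        p=P[near(nm,w)&(z>.02)]
        if len(p): print(nm,len(p),p.min(0).round(3),p.max(0).round(3))
    s=near("pan",.25)
    m=s&(im.max(-1)<60)&(z>.022)&(z<.09)&(P[...,0]<c0["pan"][0]-.02); p=P[m]
    if len(p)>10:
        c=np.median(p,0);p=p[np.linalg.norm(p-c,axis=1)<.09];c=p.mean(0); a=np.linalg.svd(p-c)[2][0]; t=(p-c)@a
        print("handle",len(p),c.round(4),a.round(3),(c+a*t.min()).round(3),(c+a*t.max()).round(3),"yaw",np.degrees(np.arctan2(a[1],a[0])))
    b,rr=im[...,0],im[...,2]
    br=(rr>b*1.6)&(rr>50)
    p=P[near("pan",.11)&br]; print("nuts",len(p),p.mean(0).round(3),p.max(0).round(3))
    p=P[near("spat",.25)&br&(P[...,0]<c0["pan"][0]-.06)&(z<.03)]; print("spat",p.min(0).round(3),p.max(0).round(3))
    m=near("pan",.11)&(z>.018)&~(im.max(-1)<60); print("pan rect",cv2.minAreaRect((P[m][:,:2]*1000).astype(np.float32)))
    m=near("pan",.13)&(z>.005)&(z<.012); p=P[m]; print("trivet",circ(cv2.convexHull(p[:,:2].astype(np.float32))[:,0]),len(p))
```

```text
pan [ 0.608 -0.183  0.009]
tier [0.618 0.197 0.012]
carrier [0.631 0.404 0.152]
cup [ 0.797 -0.033  0.001]
tumb [ 0.666 -0.443  0.053]
spat [ 0.425 -0.337  0.012]
rail [ 0.945 -0.069  0.14 ]
top
tier 512 [0.6123 0.1938 0.0742] [0.537 0.112 0.055] [0.69  0.274 0.072]
cup 677 [ 0.735 -0.09   0.02 ] [0.823 0.014 0.084]
tumb 910 [ 0.622 -0.45   0.02 ] [ 0.691 -0.379  0.121]
carrier 4365 [0.564 0.274 0.02 ] [0.717 0.5   0.193]
handle 371 [ 0.4885 -0.2472  0.0607] [-0.833 -0.5    0.236] [ 0.534 -0.22   0.048] [ 0.444 -0.274  0.073] yaw -149.04763552467463
nuts 697 [ 0.588 -0.186  0.04 ] [ 0.651 -0.143  0.05 ]
spat [ 0.376 -0.536  0.002] [ 0.534 -0.177  0.03 ]
pan rect ((595.6224365234375, -184.84205627441406), (191.6474609375, 100.93515014648438), 30.98392105102539)
trivet [ 0.6064 -0.1824  0.1247] 2238
side
tier 443 [0.6144 0.1959 0.0738] [0.538 0.116 0.055] [0.691 0.27  0.068]
cup 885 [ 0.738 -0.087  0.02 ] [0.824 0.017 0.08 ]
tumb 568 [ 0.624 -0.455  0.02 ] [ 0.692 -0.374  0.115]
carrier 7160 [0.566 0.334 0.02 ] [0.719 0.503 0.188]
handle 190 [ 0.4885 -0.2431  0.055 ] [ 0.832  0.508 -0.223] [ 0.443 -0.271  0.067] [ 0.533 -0.216  0.043] yaw 31.43866571395494
nuts 363 [ 0.599 -0.181  0.033] [ 0.651 -0.139  0.044]
spat [ 0.377 -0.533 -0.   ] [ 0.447 -0.235  0.013]
pan rect ((596.3695678710938, -184.8202667236328), (193.5058135986328, 110.99507141113281), 32.5450553894043)
trivet [ 0.6139 -0.1707  0.0924] 613
```

```bash
cat >> h.py <<'E'
TAU=20
tier=np.array([.613,.195]); trv=np.array([.6085,-.1725])
def scoopR(psi,pitch): return R.from_euler('xyz',[0,pitch,psi],degrees=True)
def toolR(psi,pitch,tau=TAU):
    s,c=np.sin(np.radians(tau)),np.cos(np.radians(tau))
    return scoopR(psi,pitch)*R.from_matrix(np.array([[c,0,s],[0,-1,0],[s,0,-c]]))
def tcp_from(point,off,psi,pitch,grip=(-.125,0,.041),tau=TAU):
    "tool pose that puts the scoop-frame point off at world point"
    S=scoopR(psi,pitch); T=toolR(psi,pitch,tau)
    return np.array(point)+S.apply(np.array(grip)-np.array(off))+T.apply([0,0,.005]),T
def now():
    s=r.read_state(); return np.array(s["position"]),R.from_euler('xyz',s["tool_rot"],degrees=True),s
def rows(p0,R0,poses,g):
    "rows through list of (p,R), rounded, tracking the rounded commanded pose"
    out=[]
    for p,T in poses:
        t=np.round(R0.inv().apply(p-p0)*100,2); w=np.round((R0.inv()*T).as_rotvec(degrees=True),1)
        out.append([*w,*t,g]); p0=p0+R0.apply(t/100); R0=R0*R.from_rotvec(w,degrees=True)
    print("[",",\n".join(", ".join(f"{v:g}" for v in o) for o in out),"]")
def line(p0,R0,p1,R1,n,ramp=False):
    w=(R0.inv()*R1).as_rotvec(); res=[]
    for k in range(1,n+1):
        s=k/n
        if ramp: s=s*s*(3-2*s)
        res.append((p0+(p1-p0)*s,R0*R.from_rotvec(w*s)))
    return res
E
python3 - <<'E'
from h import *
p,T,s=now()
d=np.array([.5,.866]); lip=[*(tier-.015*d),.085]
p1,T1=tcp_from(lip,(.08,0,0),60,55)
print("pour tcp",p1,T1.as_euler('xyz',degrees=True)); 
print("level",tcp_from(lip,(.08,0,0),60,0)[0], "ang",(T.inv()*T1).magnitude()*57.3)
rows(p,T,line(p,T,p1,T1,12),1)
E
```

```text
pour tcp [0.56206709 0.106782   0.27234704] [180.  35.  60.]
level [0.50385505 0.00595578 0.12130154] ang 98.15477124786833
[ 2.4, -2.2, 7.5, -3.78, -2.3, -0.23, 1,
2.3, -2.3, 7.5, -4.06, -1.8, 0.01, 1,
2.4, -2.2, 7.5, -4.25, -1.24, 0.24, 1,
2.4, -2.2, 7.5, -4.36, -0.67, 0.44, 1,
2.3, -2.2, 7.5, -4.39, -0.07, 0.63, 1,
2.4, -2.3, 7.5, -4.33, 0.53, 0.78, 1,
2.3, -2.2, 7.5, -4.19, 1.13, 0.92, 1,
2.4, -2.2, 7.6, -3.97, 1.69, 1.02, 1,
2.4, -2.3, 7.5, -3.66, 2.25, 1.09, 1,
2.3, -2.2, 7.5, -3.29, 2.76, 1.12, 1,
2.4, -2.2, 7.5, -2.86, 3.2, 1.12, 1,
2.3, -2.3, 7.5, -2.37, 3.58, 1.07, 1 ]
```

>>> move_arm:
  steps: [2.4,-2.2,7.5,-3.8,-2.3,-0.2,1,2.3,-2.3,7.5,-4.1,-1.8,0,1,2.4,-2.2,7.5,-4.3,-1.2,0.2,1,2.4,-2.2,7.5,-4.4,-0.7,0.4,1,2.3,-2.2,7.5,-4.4,-0.1,0.6,1,2.4,-2.3,7.5,-4.3,0.5,0.8,1,2.3,-2.2,7.5,-4.2,1.1,0.9,1,2.4,-2.2,7.6,-4,1.7,1,1]

```text
time: 1.1
position: [0.4693, 0.2552, 0.2648]
tool_rot: [-172.7, 23.8, 93.5]
ft_force: [1.6, -0.1, 0.2]
gripper_width: 0.999
```

>>> move_arm:
  steps: [2.4,-2.3,7.5,-3.7,2.3,1.1,1,2.3,-2.2,7.5,-3.3,2.8,1.1,1,2.4,-2.2,7.5,-2.9,3.2,1.1,1,2.3,-2.3,7.5,-2.4,3.6,1.1,1,0,0,0,0,0,0,1]

```text
time: 1.72
position: [0.5646, 0.1007, 0.2738]
tool_rot: [179.8, 35.2, 59.5]
ft_force: [-0.1, -0.2, 0.4]
gripper_width: 1.0
```

Run:
```python
from h import *
p,T,s=now()
print(s["time"],p,s["tool_rot"],s["joint_positions"].round(1))
d=np.array([.5,.866])
p1,T1=tcp_from([*(tier-.015*d),.085],(.08,0,0),60,55)
print("err",p1-p,(T.inv()*T1).magnitude()*57.3)
# approach pose 10cm back along tool z above handle, then wrist look
pg,Tg=tcp_from([*trv,.008],(0,0,0),31,0); print("grasp",pg)
pa=pg-Tg.apply([0,0,.12])
print("app",pa,(T.inv()*Tg).magnitude()*57.3)
rows(p,T,line(p,T,pa,Tg,8),1)
```

```text
1.725 [0.56459752 0.1007135  0.27383128] [179.80818481  35.17995933  59.45125705] [-42.3  32.5  26.   72.2   9.9 104.4 -46.9]
err [-0.00253043  0.00606849 -0.00148424] 0.49931619312419456
grasp [ 0.50281993 -0.23599899  0.04430154]
app [ 0.46763971 -0.2571374   0.15706465] 61.58400941648935
[ 0.5, 6.7, 3.7, -2.81, 1.22, 3.77, 1,
0.5, 6.8, 3.6, -3.15, 1.44, 3.41, 1,
0.5, 6.7, 3.7, -3.43, 1.67, 3.01, 1,
0.5, 6.8, 3.7, -3.64, 1.93, 2.58, 1,
0.5, 6.7, 3.7, -3.78, 2.19, 2.11, 1,
0.6, 6.8, 3.7, -3.86, 2.46, 1.65, 1,
0.5, 6.7, 3.6, -3.85, 2.71, 1.17, 1,
0.5, 6.8, 3.7, -3.79, 2.97, 0.69, 1 ]
```

The pour pose is within reach. Next is the pose behind and above the handle.

>>> move_arm:
  steps: [0.5,6.7,3.7,-2.8,1.2,3.8,1,0.5,6.8,3.6,-3.2,1.4,3.4,1,0.5,6.7,3.7,-3.4,1.7,3,1,0.5,6.8,3.7,-3.6,1.9,2.6,1,0.5,6.7,3.7,-3.8,2.2,2.1,1,0.6,6.8,3.7,-3.9,2.5,1.6,1,0.5,6.7,3.6,-3.9,2.7,1.2,1,0.5,6.8,3.7,-3.8,3,0.7,1]

```text
time: 2.72
position: [0.4688, -0.2544, 0.1566]
tool_rot: [-179.8, -20.5, 31.4]
ft_force: [0.6, 1.0, -0.2]
gripper_width: 0.999
```

Run:
```python
from h import *
c,im,d=cam("wrist"); p,T,s=now()
cv2.imwrite("pics/w1.png",im); P=cloud(c,d); np.savez("w1.npz",P=P,d=d,im=im)
print(s["time"],p,s["tool_rot"],c["position"])
imi=im.astype(int); z=P[...,2]; ok=d>.03
Tg=toolR(31,0)
m=ok&(imi.max(-1)<60)&(z>.03)&(z<.09)&(np.hypot(P[...,0]-.49,P[...,1]+.243)<.1); q=P[m]
cc=q.mean(0); a=np.linalg.svd(q-cc)[2][0]; t=(q-cc)@a
print("handle",len(q),cc.round(4),a.round(3),(cc+a*t.min()).round(3),(cc+a*t.max()).round(3),np.degrees(np.arctan2(a[1],a[0])))
```

```text
2.775 [ 0.46442873 -0.26237348  0.15491901] [-179.91541177  -20.80811352   30.74229749] [ 0.49224641 -0.240779    0.3036364 ]
handle 3655 [ 0.4948 -0.2462  0.0569] [-0.809 -0.522  0.27 ] [ 0.569 -0.198  0.032] [ 0.447 -0.277  0.073] -147.17062167669465
```

View pics/w1.png

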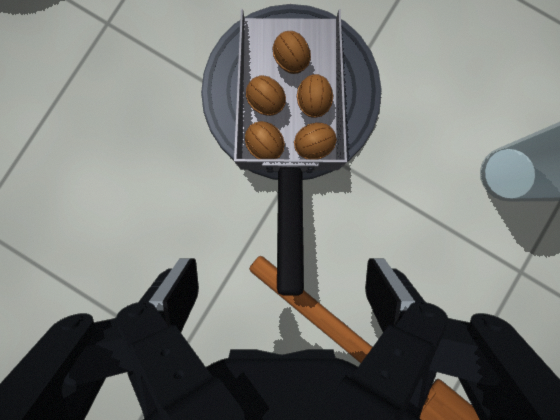

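The wrist view shows the handle running from (290,170) to (290,293), midway between the open fingers. The five nuts lie in the pan, and the spatula's tip is at (265,265), below the handle end. The arm was still settling, so I'll measure again.

Run:
```python
from h import *
c,im,d=cam("wrist"); p,T,s=now()
P=cloud(c,d); print(s["time"],p,s["tool_rot"],np.abs(s["qvel"]).max())
imi=im.astype(int); z=P[...,2]; ok=d>.03
v,u=np.mgrid[:420,:560]
m=ok&(imi.max(-1)<70)&(z>.04)&(z<.09)&(abs(u-290)<25)&(v>160)&(v<300); q=P[m]
cc=q.mean(0); a=np.linalg.svd(q-cc)[2][0]; a*=np.sign(a[0]); t=(q-cc)@a
yaw=np.degrees(np.arctan2(a[1],a[0])); e=cc+a*np.percentile(t,1)
print("handle",len(q),cc.round(4),a.round(3),"end",e.round(4),"front",(cc+a*t.max()).round(4),"yaw",yaw,"rise",np.degrees(np.arcsin(-a[2])))
# pan
m=ok&(z>.018)&(z<.07)&(v<175)&(u>225)&(u<360)&~(imi.max(-1)<60)
print(cv2.minAreaRect((P[m][:,:2]*1000).astype(np.float32)))
t=ok&(z>.003)&(z<.013)&(np.hypot(P[...,0]-.61,P[...,1]+.175)<.12)&(imi.max(-1)<110); h=cv2.convexHull((P[t][:,:2]*1000).astype(np.float32)); print("trivet",cv2.minEnclosingCircle(h))
print("table z",np.median(z[ok&(abs(z)<.02)&(imi.min(-1)>120)]))
```

```text
2.825 [ 0.46464283 -0.25992642  0.15484569] [-179.75159707  -20.30097898   30.71212654] 12.770979997452082
handle 3190 [ 0.4875 -0.2512  0.0599] [ 0.834  0.501 -0.231] end [ 0.4461 -0.2761  0.0714] front [ 0.5353 -0.2225  0.0467] yaw 31.001003027817667 rise 13.342439641120011
((607.3484497070312, -179.00975036621094), (164.5070343017578, 100.33211517333984), 31.051359176635742)
trivet ((611.4622802734375, -177.08250427246094), 96.16439819335938)
table z -0.00048603203502622927
```

```bash
sed -i 's/^tier=.*/tier=np.array([.613,.195]); trv=np.array([.610,-.177])/' h.py
python3 - <<'E'
from h import *
p,T,s=now(); print(p,s["tool_rot"])
Tc=toolR(31,0); pg,Tg=tcp_from([*trv,.008],(0,0,0),31,0)
print(pg); pc=np.array([.4665,-.2585,.156])
rows(pc,Tc,line(pc,Tc,pg-Tg.apply([0,0,.03]),Tg,5),1)
E
```

```text
[ 0.46464283 -0.25992642  0.15484569] [-179.75159707  -20.30097898   30.71212654]
[ 0.50431993 -0.24049899  0.04430154]
[ 0, 0, 0, 0.02, 0.08, 1.78, 1,
0, 0, 0, 0.02, 0.08, 1.79, 1,
0, 0, 0, 0.02, 0.08, 1.78, 1,
0, 0, 0, 0.02, 0.08, 1.79, 1,
0, 0, 0, 0.02, 0.08, 1.78, 1 ]
```

>>> move_arm:
  steps: [0,0,0,0,0.1,1.8,1,0,0,0,0,0.1,1.8,1,0,0,0,0,0.1,1.8,1,0,0,0,0,0.1,1.8,1,0,0,0,0.1,0,1.7,1,0,0,0,0,0,0,1,0,0,0,0,0,0,1]

```text
time: 3.7
position: [0.4977, -0.2405, 0.0735]
tool_rot: [-179.8, -20.2, 31.4]
ft_force: [-1.4, -0.4, 0.4]
gripper_width: 0.999
```

Run:
```python
from h import *
c,im,d=cam("wrist"); p,T,s=now()
cv2.imwrite("pics/w2.png",im)
P=cloud(c,d); print(s["time"],p,s["tool_rot"],np.abs(s["qvel"]).max())
imi=im.astype(int); z=P[...,2]; ok=d>.03
m=ok&(imi.max(-1)<70)&(z>.035)&(z<.08)&(np.hypot(P[...,0]-.495,P[...,1]+.245)<.075)&(abs((P[...,0]-.51)*-.515+(P[...,1]+.237)*.857)<.02); q=P[m]
cc=q.mean(0); a=np.linalg.svd(q-cc)[2][0]; a*=np.sign(a[0]); t=(q-cc)@a
print("handle",len(q),cc.round(4),a.round(3),"end",(cc+a*np.percentile(t,1)).round(4),"front",(cc+a*t.max()).round(4),"yaw",np.degrees(np.arctan2(a[1],a[0])))
q2=T.inv().apply(cc+a*((p-cc)@a)-p)*100; print("handle line nearest tcp, tool axes cm",q2.round(2))
pg,Tg=tcp_from([*trv,.008],(0,0,0),31,0)
print("to grasp",T.inv().apply(pg-p)*100,(T.inv()*Tg).as_rotvec(degrees=True))
```

```text
3.75 [ 0.49775772 -0.24072109  0.07367748] [-179.79693506  -20.21647991   31.39884016] 0.21593986392923936
handle 6114 [ 0.4984 -0.2444  0.0568] [ 0.833  0.5   -0.237] end [ 0.4651 -0.2645  0.0663] front [ 0.5396 -0.2197  0.0451] yaw 31.008411932313113
handle line nearest tcp, tool axes cm [-0.93  0.35  1.38]
to grasp [-0.47866284  0.33339674  2.95301689] [-0.34018321 -0.21581527  0.3749125 ]
```

View pics/w2.png

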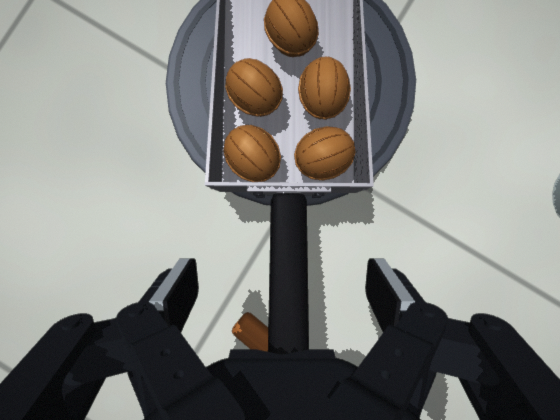

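The handle lies between the fingers, with the back lip at about row 185 and clear of them. The depth fit and the plan agree on the shift: y +0.35 cm, z +2.95 cm.

>>> move_arm:
  steps: [0,0,0.4,-0.5,0.3,1,1,0,0,0,0,0,1,1,0,0,0,0,0,0.95,1,0,0,0,0,0,0,1,0,0,0,0,0,0,0.3,0,0,0,0,0,0,0,0,0,0,0,0,0,-0.4,0,0,0,0,0,0,-1]
  grip_force: 100

```text
time: 4.75
position: [0.5039, -0.2405, 0.0439]
tool_rot: [-179.6, -20.2, 30.9]
ft_force: [-1.3, 0.1, 5.4]
gripper_width: 0.241
```

>>> move_arm:
  steps: [0,0,0,0,0,0,-1,0,0,0,0,0,0,-1,0,0,0,0,0,0,-1,0,0,0,0,0,0,-1]
  grip_force: 100

```text
time: 5.25
position: [0.5039, -0.2405, 0.0439]
tool_rot: [-179.6, -20.2, 30.9]
ft_force: [-1.7, 0.7, 5.4]
gripper_width: 0.244
```

Run:
```python
from h import *
p,T,s=now(); print(s["time"],p,s["tool_rot"],s["ft_force"],s["ft_torque"],s["gripper_width"])
pg,Tg=tcp_from([*trv,.008],(0,0,0),31,0)
print("err",T.inv().apply(pg-p)*100)
T=Tg
up=np.array([0,0,1.])
rows(p,T,[(p+up*h,T) for h in (.003,.01,.02,.032,.044,.056,.066,.072)],-1)
```

```text
5.25 [ 0.50392021 -0.24051578  0.04388235] [-179.64012284  -20.20997523   30.94194783] [-1.713526   0.734023   5.3895294] [-0.00769586  0.18939119  0.0497082 ] 0.24414240589517258
err [ 0.04746437  0.0189419  -0.02731589]
[ 0, 0, 0, 0.1, 0, -0.28, -1,
0, 0, 0, 0.24, -0, -0.66, -1,
0, 0, 0, 0.34, -0, -0.94, -1,
0, 0, 0, 0.41, -0, -1.13, -1,
0, 0, 0, 0.41, -0, -1.12, -1,
0, 0, 0, 0.42, -0, -1.13, -1,
0, 0, 0, 0.34, -0, -0.94, -1,
0, 0, 0, 0.2, -0, -0.57, -1 ]
```

>>> move_arm:
  steps: [0,0,0,0.1,0,-0.3,-1,0,0,0,0.2,0,-0.65,-1,0,0,0,0.35,0,-0.95,-1,0,0,0,0.4,0,-1.1,-1,0,0,0,0.4,0,-1.1,-1,0,0,0,0.4,0,-1.1,-1,0,0,0,0.35,0,-0.95,-1,0,0,0,0.2,0,-0.55,-1]

```text
time: 6.25
position: [0.5036, -0.241, 0.1154]
tool_rot: [-179.6, -20.2, 31.0]
ft_force: [-0.2, 0.3, -1.9]
gripper_width: 0.242
```

>>> move_arm:
  steps: [0,0,0,0,0,0,-1,0,0,0,0,0,0,-1,0,0,0,0,0,0,-1]

```text
time: 6.62
position: [0.5032, -0.2409, 0.1142]
tool_rot: [-179.6, -20.1, 30.9]
ft_force: [-0.1, -0.4, -2.0]
gripper_width: 0.241
```

```bash
cat > chk.py <<'E'
from h import *
import sys
c,im,d=cam("wrist"); p,T,s=now()
cv2.imwrite(f"pics/{sys.argv[1]}.png",im)
P=cloud(c,d); print(s["time"],p,s["tool_rot"],s["ft_force"].round(1),s["gripper_width"],np.abs(s["qvel"]).max())
Q=T.inv().apply((P-p).reshape(-1,3)).reshape(P.shape) # tool frame
v,u=np.mgrid[:420,:560]; imi=im.astype(int)
brown=(imi[...,2]>1.6*imi[...,0])&(imi[...,2]>50)
# pan floor in tool frame -> scoop frame with nominal mount
M=toolR(0,0).as_matrix(); S=(Q-[0,0,.005])@M.T+[-.125,0,.041]
m=(d>.03)&(abs(S[...,0])<.075)&(abs(S[...,1])<.045)&(S[...,2]<.013)&(S[...,2]>-.03)&~brown
if m.sum()>200:
    q=S[m]; q=q[abs(q[:,2]-np.median(q[:,2]))<.006]
    A=np.c_[q[:,:2],np.ones(len(q))]; k=np.linalg.lstsq(A,q[:,2],rcond=None)[0]
    print("pan plane in nominal scoop frame: dz/dx,dz/dy deg",np.degrees(k[:2]).round(1),"z0",k[2].round(4),len(q))
b=(d>.03)&brown&(abs(S[...,0])<.12)&(abs(S[...,1])<.07)&(S[...,2]>-.02)
n,lab,st,ce=cv2.connectedComponentsWithStats(b.astype(np.uint8))
for i in range(1,n):
    if st[i,4]>150: print("nut blob",ce[i].round(0),st[i,4],np.median(S[lab==i],0).round(3))
E
python3 chk.py w3
```

```text
6.675 [ 0.50324099 -0.24091204  0.11427455] [-179.58538124  -20.15023914   30.93053716] [ 0.3  0.1 -1.5] 0.24126822187915167 0.3842453447413416
pan plane in nominal scoop frame: dz/dx,dz/dy deg [-0.4 -0.2] z0 0.0102 9897
nut blob [285.  15.] 1763 [ 0.016 -0.003  0.034]
nut blob [324.  73.] 3466 [-0.021 -0.023  0.039]
nut blob [240.  73.] 3480 [-0.021  0.022  0.039]
nut blob [239. 151.] 3481 [-0.063  0.022  0.04 ]
nut blob [325. 150.] 3493 [-0.062 -0.023  0.04 ]
```

View pics/w3.png

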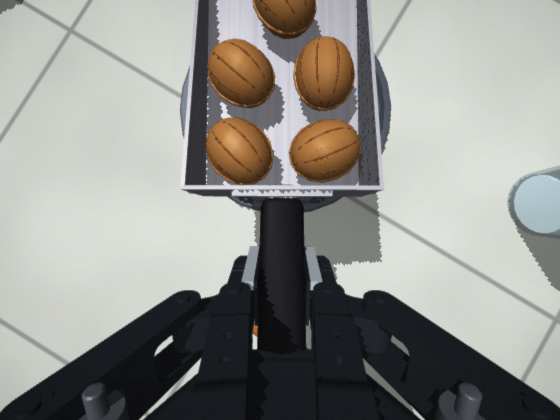

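The pan is level (within 0.4°) and all five nuts are in it. One check offset had the wrong sign; with it corrected, the pan floor reads 0.8 mm in the scoop frame against the expected 2 mm. Next, carry the scoop to the tier.

```bash
sed -i 's/(Q-\[0,0,.005\])/(Q+[0,0,.005])/' chk.py
cat >> h.py <<'E'
D60=np.array([.5,.866])
def pour(pitch,z,back=.035): return tcp_from([*(tier-back*D60),z],(.08,0,0),60,pitch)
E
python3 - <<'E'
from h import *
p,T,s=now(); T0=toolR(31,0)
p1,T1=pour(0,.092); print(p1)
rows(p,T0,line(p,T0,p1,T1,16,True),-1)
E
```

```text
[ 0.49385505 -0.01136422  0.12830154]
[ 0.1, -0, -0.3, 0.12, -0.23, 0.03, -1,
0.3, 0, -0.9, 0.35, -0.63, 0.08, -1,
0.5, 0, -1.3, 0.55, -0.99, 0.12, -1,
0.6, 0, -1.8, 0.75, -1.25, 0.18, -1,
0.8, 0, -2, 0.93, -1.46, 0.23, -1,
0.8, 0, -2.3, 1.1, -1.58, 0.27, -1,
0.9, 0, -2.5, 1.24, -1.64, 0.31, -1,
1, 0, -2.5, 1.35, -1.63, 0.35, -1,
0.9, 0, -2.6, 1.42, -1.56, 0.38, -1,
0.9, 0, -2.4, 1.45, -1.45, 0.39, -1,
0.8, 0, -2.3, 1.4, -1.28, 0.39, -1,
0.8, 0, -2.1, 1.3, -1.1, 0.36, -1,
0.6, 0, -1.7, 1.14, -0.88, 0.32, -1,
0.5, 0, -1.4, 0.9, -0.65, 0.25, -1,
0.3, 0, -0.8, 0.58, -0.4, 0.17, -1,
0.1, 0, -0.4, 0.21, -0.14, 0.06, -1 ]
```

>>> move_arm:
  steps: [0.1,0,-0.3,0.12,-0.23,0.03,-1,0.3,0,-0.9,0.35,-0.63,0.08,-1,0.5,0,-1.3,0.55,-1,0.12,-1,0.6,0,-1.8,0.75,-1.25,0.18,-1,0.8,0,-2,0.93,-1.46,0.23,-1,0.8,0,-2.3,1.1,-1.58,0.27,-1,0.9,0,-2.5,1.24,-1.64,0.31,-1,1,0,-2.5,1.35,-1.63,0.35,-1]

```text
time: 7.68
position: [0.4985, -0.1245, 0.1227]
tool_rot: [-179.6, -20.3, 45.6]
ft_force: [0.0, 0.4, -2.4]
gripper_width: 0.242
```

>>> move_arm:
  steps: [0.9,0,-2.6,1.42,-1.56,0.38,-1,0.9,0,-2.4,1.45,-1.45,0.39,-1,0.8,0,-2.3,1.4,-1.28,0.39,-1,0.8,0,-2.1,1.3,-1.1,0.36,-1,0.6,0,-1.7,1.14,-0.88,0.32,-1,0.5,0,-1.4,0.9,-0.65,0.25,-1,0.3,0,-0.8,0.58,-0.4,0.17,-1,0.1,0,-0.4,0.2,-0.15,0.06,-1]

```text
time: 8.68
position: [0.4936, -0.0113, 0.1302]
tool_rot: [-179.8, -20.3, 60.1]
ft_force: [0.7, -0.0, -2.3]
gripper_width: 0.239
```

>>> move_arm:
  steps: [0,0,0,0,0,0,-1,0,0,0,0,0,0,-1,0,0,0,0,0,0,-1]

```text
time: 9.05
position: [0.4936, -0.0118, 0.1302]
tool_rot: [-179.8, -20.3, 60.0]
ft_force: [-0.3, -0.1, -2.3]
gripper_width: 0.243
```

```bash
python3 chk.py w4
python3 - <<'E'
from h import *
p,T,s=now(); p1,T1=pour(0,.092); print("err",T.inv().apply(p1-p)*100,(T.inv()*T1).as_rotvec(degrees=True))
c,im,d=cam("side"); cv2.imwrite("pics/s4.png",cv2.resize(im[120:320,150:430],None,fx=2,fy=2))
P=cloud(c,d);z=P[...,2]
# tier rim visible
from scipy.optimize import least_squares
m=(d>0)&(z>.055)&(z<.075)&(P[...,1]>.2)&(np.hypot(P[...,0]-.613,P[...,1]-.195)<.1); q=P[m]
print(least_squares(lambda a:np.hypot(q[:,0]-a[0],q[:,1]-a[1])-.0735,[.613,.195],loss='soft_l1',f_scale=.003).x,len(q))
E
```

```text
9.1 [ 0.49360602 -0.01177457  0.13023184] [-179.78717247  -20.3292834    60.01148159] [ 0.3  0.3 -2.3] 0.23902177893737808 0.12410632636930663
pan plane in nominal scoop frame: dz/dx,dz/dy deg [-0.4 -0.2] z0 0.001 10344
nut blob [286.  15.] 1779 [ 0.019 -0.003  0.025]
nut blob [324.  73.] 3476 [-0.017 -0.023  0.03 ]
nut blob [240.  73.] 3464 [-0.017  0.022  0.03 ]
nut blob [239. 151.] 3473 [-0.059  0.022  0.03 ]
nut blob [325. 150.] 3496 [-0.059 -0.023  0.03 ]
err [-0.02206209  0.00179342  0.1976734 ] [-0.21678487 -0.32926301  0.01138941]
[0.61404141 0.19586275] 143
```

View pics/s4.png

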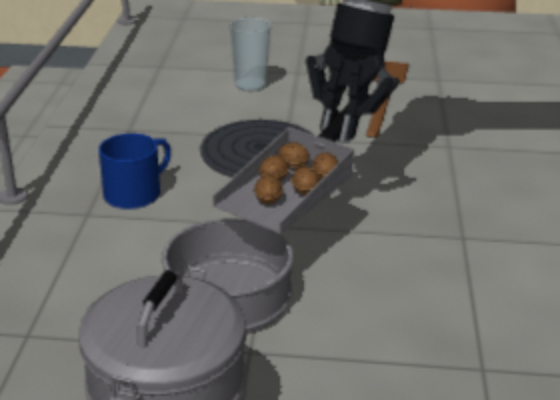

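The side view shows all five nuts in the level scoop, with its lip (crop (215,200) to (285,222)) reaching over the tier at (165–295, 225–320). Before tipping I'll check the lip's world position from depth.

Run:
```python
from h import *
c,im,d=cam("side"); P=cloud(c,d); p,T,s=now()
S=T*toolR(0,0).inv(); g=p-T.apply([0,0,.005]); org=g-S.apply([-.125,0,.041])
L=S.inv().apply((P-org).reshape(-1,3)).reshape(P.shape)
m=(d>0)&(abs(L[...,1])<.06)&(L[...,2]>-.008)&(L[...,2]<.05)&(L[...,0]>-.1)&(L[...,0]<.12); q=L[m]
print("scoop extents in nominal frame",np.percentile(q,[.5,99.5],axis=0).round(4)); f=q[(abs(q[:,0]-.06)<.012)&(abs(q[:,1])<.03)]; print("floor front z",np.median(f[:,2]))
print("lip",org+S.apply([.08,0,0]))
poses=[pour(a,z) for a,z in((0,.086),(2,.082),(4,.08),(6,.079),(8,.078),(10,.078),(12,.077),(13.5,.077))]
rows(p,T,poses,-1)
poses2=[pour(a,.076) for a in(14.5,15.5,16.5,17.5,18.5,19.5,20.5,21.5)]
rows(*poses[-1],poses2,-1)
```

```text
scoop extents in nominal frame [[-0.0955 -0.0512 -0.0026]
 [ 0.0812  0.0505  0.0411]]
floor front z 0.00020269824597445
lip [0.59493236 0.16479533 0.09511794]
[ -0.2, -0.3, 0, -0.24, 0.01, 0.76, -1,
-0, -2, 0, 0.24, -0, -0.24, -1,
-0, -2, 0, 0.31, -0, -0.43, -1,
-0, -2, 0, 0.34, -0, -0.52, -1,
-0, -2, 0, 0.35, -0, -0.52, -1,
-0, -2, 0, 0.38, -0, -0.62, -1,
-0, -2, 0, 0.35, -0, -0.51, -1,
-0, -1.5, 0, 0.28, -0, -0.47, -1 ]
[ 0, -1, -0, 0.17, 0, -0.21, -1,
0, -1, -0, 0.19, 0, -0.31, -1,
0, -1, -0, 0.18, 0, -0.31, -1,
0, -1, -0, 0.18, 0, -0.31, -1,
0, -1, -0, 0.19, -0, -0.31, -1,
0, -1, 0, 0.18, -0, -0.31, -1,
0, -1, -0, 0.18, -0, -0.31, -1,
0, -1, -0, 0.19, -0, -0.31, -1 ]
```

>>> move_arm:
  steps: [-0.2,-0.3,0,-0.25,0,0.75,-1,0,-2,0,0.25,0,-0.25,-1,0,-2,0,0.3,0,-0.45,-1,0,-2,0,0.35,0,-0.5,-1,0,-2,0,0.35,0,-0.5,-1,0,-2,0,0.4,0,-0.6,-1,0,-2,0,0.35,0,-0.5,-1,0,-1.5,0,0.3,0,-0.45,-1]

```text
time: 10.2
position: [0.501, 0.0018, 0.1591]
tool_rot: [-180.0, -6.5, 60.1]
ft_force: [-0.6, 0.4, -0.8]
gripper_width: 0.236
```

>>> move_arm:
  steps: [0,-1,0,0.15,0,-0.2,-1,0,-1,0,0.2,0,-0.3,-1,0,-1,0,0.2,0,-0.3,-1,0,-1,0,0.2,0,-0.3,-1,0,-1,0,0.2,0,-0.3,-1,0,-1,0,0.2,0,-0.3,-1,0,-1,0,0.2,0,-0.3,-1,0,-1,0,0.2,0,-0.3,-1]

```text
time: 11.2
position: [0.5083, 0.014, 0.1833]
tool_rot: [-180.0, 1.5, 60.0]
ft_force: [0.1, -0.2, -1.3]
gripper_width: 0.239
```

```bash
python3 chk.py w5
python3 - <<'E'
from h import *
p,T,s=now(); p1,T1=pour(21.5,.076); print("err",T.inv().apply(p1-p)*100,(T.inv()*T1).as_rotvec(degrees=True))
poses=[pour(a,.076) for a in np.arange(22.5,30.6,1)][:8]
rows(p,T1,poses,-1); rows(*poses[-1],[pour(a,.076) for a in np.arange(30.5,45.6,1.25)][:8],-1)
c,im,d=cam("side"); P=cloud(c,d); b=(im[...,2]>1.6*im[...,0])&(im[...,2]>50)&(np.hypot(P[...,0]-.6,P[...,1]-.15)<.15)
n,lab,st,ce=cv2.connectedComponentsWithStats(b.astype(np.uint8))
for i in range(1,n):
    if st[i,4]>30: print(ce[i].round(),st[i,4],np.median(P[lab==i],0).round(3))
E
```

```text
11.25 [0.50862107 0.01467342 0.18357979] [179.99233703   1.54842776  60.09937168] [ 0.2  1.2 -2.2] 0.24097497464422196 1.5004281501110355
pan plane in nominal scoop frame: dz/dx,dz/dy deg [-0.3 -0.1] z0 0.0006 21111
nut blob [314.  46.] 4528 [-0.005 -0.018  0.029]
err [-0.25007587  0.02268545 -0.06344222] [0.01030619 0.0484211  0.09933976]
[ -0, -1, -0, -0.07, 0.02, -0.37, -1,
-0, -1, -0, 0.19, 0, -0.31, -1,
-0, -1, -0, 0.18, 0, -0.31, -1,
-0, -1, 0, 0.18, 0, -0.31, -1,
-0, -1, -0, 0.19, 0, -0.31, -1,
-0, -1, 0, 0.18, 0, -0.31, -1,
-0, -1, -0, 0.18, 0, -0.31, -1,
-0, -1, 0, 0.19, 0, -0.31, -1 ]
[ 0, -1, -0, 0.18, 0, -0.31, -1,
0, -1.2, -0, 0.23, 0, -0.39, -1,
0, -1.3, -0, 0.23, 0, -0.38, -1,
0, -1.2, 0, 0.23, 0, -0.39, -1,
-0, -1.3, -0, 0.24, 0, -0.39, -1,
0, -1.2, 0, 0.23, 0, -0.39, -1,
-0, -1.3, 0, 0.23, 0, -0.38, -1,
-0, -1.2, 0, 0.23, 0, -0.39, -1 ]
[274. 216.] 318 [0.596 0.135 0.115]
[282. 257.] 84 [0.57  0.191 0.036]
```

Four nuts have rolled off and one is left in the scoop. Keep tipping.

>>> move_arm:
  steps: [0,-1,0,-0.05,0,-0.35,-1,0,-1,0,0.2,0,-0.3,-1,0,-1,0,0.2,0,-0.3,-1,0,-1,0,0.2,0,-0.3,-1,0,-1,0,0.2,0,-0.3,-1,0,-1,0,0.2,0,-0.3,-1,0,-1,0,0.2,0,-0.3,-1,0,-1,0,0.2,0,-0.3,-1]

```text
time: 12.3
position: [0.5161, 0.0275, 0.2063]
tool_rot: [-180.0, 9.5, 60.1]
ft_force: [0.9, -0.2, -1.4]
gripper_width: 0.244
```

>>> move_arm:
  steps: [0,-1,0,0.2,0,-0.3,-1,0,-1.2,0,0.2,0,-0.4,-1,0,-1.3,0,0.25,0,-0.4,-1,0,-1.2,0,0.2,0,-0.4,-1,0,-1.3,0,0.25,0,-0.4,-1,0,-1.2,0,0.2,0,-0.4,-1,0,0,0,0,0,0,-1,0,0,0,0,0,0,-1]

```text
time: 13.3
position: [0.5247, 0.0423, 0.2257]
tool_rot: [-180.0, 16.7, 60.0]
ft_force: [-0.2, 0.7, -0.9]
gripper_width: 0.241
```

```bash
python3 chk.py w6
python3 - <<'E'
from h import *
p,T,s=now(); p1,T1=pour(36.7,.076); print("err",T.inv().apply(p1-p)*100,(T.inv()*T1).as_rotvec(degrees=True))
poses=[pour(a,.076) for a in (38.5,40.5,43,45.5,48,50.5,53,55)]
rows(p,T,poses,-1)
for n in("top","side"):
    c,im,d=cam(n); P=cloud(c,d); cv2.imwrite(f"pics/{n}6.png",im); b=(im[...,2]>1.6*im[...,0])&(im[...,2]>50)&(np.hypot(P[...,0]-.6,P[...,1]-.15)<.15)
    k,lab,st,ce=cv2.connectedComponentsWithStats(b.astype(np.uint8))
    for i in range(1,k):
        if st[i,4]>30: print(n,ce[i].round(),st[i,4],np.median(P[lab==i],0).round(3))
E
```

```text
13.35 [0.52467975 0.04225074 0.22573319] [-179.98543483   16.66987807   60.02279238] [ 0.9  0.3 -1.7] 0.2421572749585037 0.11703889772961881
pan plane in nominal scoop frame: dz/dx,dz/dy deg [-0.3 -0.2] z0 0.0013 26012
err [-0.01065296  0.01123477 -0.08696717] [-0.00802128 -0.03011915  0.02183661]
[ -0, -1.8, 0, 0.32, 0.01, -0.64, -1,
-0, -2, 0, 0.38, 0, -0.62, -1,
-0, -2.5, 0, 0.47, 0, -0.77, -1,
-0, -2.5, 0, 0.47, 0, -0.77, -1,
-0, -2.5, 0, 0.47, 0, -0.77, -1,
-0, -2.5, 0, 0.47, 0, -0.77, -1,
-0, -2.5, 0, 0.46, 0, -0.76, -1,
-0, -2, 0, 0.38, 0, -0.62, -1 ]
side [268. 249.] 149 [0.609 0.155 0.029]
side [244. 253.] 38 [0.665 0.182 0.034]
side [279. 259.] 81 [0.576 0.195 0.033]
```

```bash
python3 -c "
import cv2,numpy as np
a=cv2.imread('pics/w6.png');b=cv2.imread('pics/side6.png')[190:300,200:340]
b=cv2.resize(b,(560,440))[:420]
cv2.imwrite('pics/m6.png',cv2.resize(np.hstack([a,b]),(800,300)))"
```

```text
(no output)
```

View pics/m6.png

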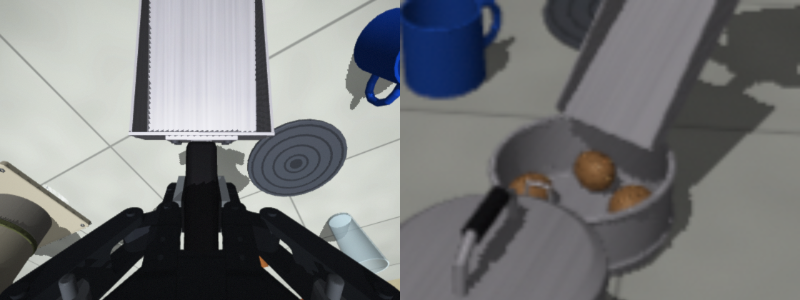

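The scoop is empty (wrist view, left). Three nuts are visible in the tier (right), the other two probably hidden by its wall. Lift away and return.

Run:
```python
from h import *
p,T,s=now()
up=[(p+np.array([0,0,h]),T) for h in(.015,.04,.065,.08)]
p1,T1=tcp_from([*trv,.10],(0,0,0),31,0)
L=line(*up[-1],p1,T1,20,True)
rows(p,T,up+L,-1)
```

```text
[ 0, 0, 0, -0.43, -0, -1.44, -1,
0, 0, 0, -0.72, -0, -2.39, -1,
0, 0, 0, -0.71, -0, -2.4, -1,
0, 0, 0, -0.43, -0, -1.43, -1,
-0, 0.3, 0.2, -0.15, 0.09, 0.17, -1,
-0, 0.7, 0.6, -0.4, 0.26, 0.48, -1,
-0.1, 1.2, 1, -0.65, 0.41, 0.76, -1,
0, 1.5, 1.3, -0.87, 0.56, 0.99, -1,
-0, 1.9, 1.5, -1.06, 0.7, 1.16, -1,
-0.1, 2.1, 1.8, -1.24, 0.84, 1.29, -1,
-0, 2.4, 1.9, -1.39, 0.95, 1.38, -1,
-0.1, 2.5, 2.1, -1.5, 1.08, 1.4, -1,
-0.1, 2.7, 2.1, -1.59, 1.17, 1.39, -1,
-0, 2.6, 2.2, -1.64, 1.26, 1.35, -1,
-0.1, 2.7, 2.3, -1.66, 1.32, 1.28, -1,
-0.1, 2.6, 2.1, -1.62, 1.35, 1.17, -1,
-0, 2.6, 2.1, -1.56, 1.36, 1.06, -1,
-0.1, 2.3, 1.9, -1.45, 1.32, 0.93, -1,
-0, 2.2, 1.8, -1.32, 1.24, 0.79, -1,
-0.1, 1.8, 1.5, -1.14, 1.13, 0.64, -1,
-0, 1.6, 1.3, -0.93, 0.95, 0.51, -1,
-0, 1.2, 1, -0.7, 0.74, 0.37, -1,
-0.1, 0.7, 0.6, -0.44, 0.47, 0.22, -1,
0, 0.3, 0.2, -0.16, 0.17, 0.07, -1 ]
```

>>> move_arm:
  steps: [0,0,0,-0.45,0,-1.45,-1,0,0,0,-0.7,0,-2.4,-1,0,0,0,-0.7,0,-2.4,-1,0,0,0,-0.45,0,-1.45,-1,0,0.3,0.2,-0.15,0.1,0.15,-1,0,0.7,0.6,-0.4,0.25,0.5,-1,-0.1,1.2,1,-0.65,0.4,0.75,-1,0,1.5,1.3,-0.85,0.55,1,-1]

```text
time: 14.45
position: [0.5223, 0.0126, 0.2875]
tool_rot: [179.1, 12.9, 56.8]
ft_force: [-0.1, 0.2, -0.5]
gripper_width: 0.241
```

>>> move_arm:
  steps: [0,1.9,1.5,-1.05,0.7,1.15,-1,-0.1,2.1,1.8,-1.25,0.85,1.3,-1,0,2.4,1.9,-1.4,0.95,1.4,-1,-0.1,2.5,2.1,-1.5,1.1,1.4,-1,-0.1,2.7,2.1,-1.6,1.15,1.4,-1,0,2.6,2.2,-1.65,1.25,1.35,-1,-0.1,2.7,2.3,-1.65,1.3,1.3,-1,-0.1,2.6,2.1,-1.6,1.35,1.15,-1]

```text
time: 15.45
position: [0.5106, -0.142, 0.1953]
tool_rot: [177.8, -7.2, 41.2]
ft_force: [-0.7, -0.3, -0.5]
gripper_width: 0.243
```

>>> move_arm:
  steps: [0,2.6,2.1,-1.55,1.35,1.05,-1,-0.1,2.3,1.9,-1.45,1.3,0.95,-1,0,2.2,1.8,-1.3,1.25,0.8,-1,-0.1,1.8,1.5,-1.15,1.15,0.65,-1,0,1.6,1.3,-0.95,0.95,0.5,-1,0,1.2,1,-0.7,0.75,0.35,-1,-0.1,0.7,0.6,-0.45,0.45,0.2,-1,0,0.3,0.2,-0.15,0.15,0.05,-1]

```text
time: 16.45
position: [0.5034, -0.2402, 0.1364]
tool_rot: [180.0, -20.0, 30.9]
ft_force: [-0.8, 1.3, -1.7]
gripper_width: 0.24
```

>>> move_arm:
  steps: [0,0,0,0,0,0,-1,0,0,0,0,0,0,-1]

```text
time: 16.7
position: [0.5043, -0.2392, 0.137]
tool_rot: [180.0, -20.0, 31.1]
ft_force: [-0.3, -0.0, -0.8]
gripper_width: 0.242
```

```bash
python3 chk.py w7
python3 - <<'E'
from h import *
p,T,s=now(); p1,T1=tcp_from([*trv,.10],(0,0,0),31,0); print("err",T.inv().apply(p1-p)*100,(T.inv()*T1).as_rotvec(degrees=True))
for n in("top",):
    c,im,d=cam(n); P=cloud(c,d); z=P[...,2]
    cv2.imwrite("pics/top7.png",im[150:270,120:400].repeat(2,0).repeat(2,1))
    b=(im[...,2]>1.6*im[...,0])&(im[...,2]>50)&(np.hypot(P[...,0]-.6,P[...,1]-.15)<.2)
    k,lab,st,ce=cv2.connectedComponentsWithStats(b.astype(np.uint8))
    for i in range(1,k):
        if st[i,4]>20: print(n,ce[i].round(),st[i,4],np.median(P[lab==i],0).round(3))
# wrist view of trivet when scoop was at the tier
from scipy.optimize import least_squares
poses=[(p1+np.array([0,0,-h]),T1) for h in(.005,.018,.033,.048,.062,.074,.082,.087)]
rows(p,T,poses,-1)
E
```

```text
16.75 [ 0.50434109 -0.2391969   0.13697385] [179.95458284 -20.04013392  31.07911907] [-1.4  0.5 -1.8] 0.23528931372946651 0.13205151114796268
pan plane in nominal scoop frame: dz/dx,dz/dy deg [-0.4 -0.2] z0 0.0011 26022
err [-0.08788808  0.11039444  0.03959359] [ 0.01833079 -0.04016338  0.07432222]
top [202. 193.] 133 [0.658 0.18  0.034]
top [185. 197.] 133 [0.648 0.224 0.039]
top [178. 210.] 139 [0.613 0.242 0.034]
top [216. 212.] 114 [0.607 0.144 0.035]
top [199. 227.] 125 [0.569 0.187 0.035]
[ 0, -0, 0.1, -0.26, 0.11, 0.51, -1,
0, -0, -0, -0.44, -0, 1.22, -1,
0, -0, -0, -0.52, -0, 1.41, -1,
0, -0, -0, -0.51, -0, 1.41, -1,
0, -0, -0, -0.48, -0, 1.31, -1,
0, -0, -0, -0.41, -0, 1.13, -1,
0, -0, -0, -0.28, -0, 0.75, -1,
0, -0, -0, -0.17, -0, 0.47, -1 ]
```

View pics/top7.png

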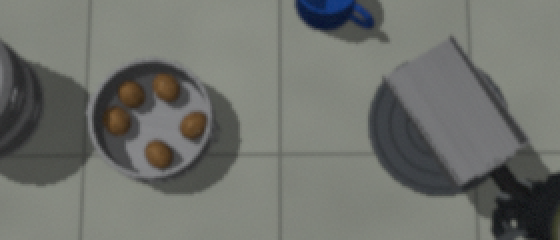

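All five nuts lie in the tier (crop (119,121), (131,94), (166,87), (193,125), (158,153)), with tops at about 35 mm. The empty scoop is above the trivet; it looks off to the right only through parallax. Lower it.

>>> move_arm:
  steps: [0,0,0.1,-0.25,0.1,0.5,-1,0,0,0,-0.45,0,1.2,-1,0,0,0,-0.5,0,1.4,-1,0,0,0,-0.5,0,1.4,-1,0,0,0,-0.5,0,1.3,-1,0,0,0,-0.4,0,1.15,-1,0,0,0,-0.3,0,0.75,-1,0,0,0,-0.15,0,0.45,-1]

```text
time: 17.8
position: [0.5039, -0.2409, 0.0493]
tool_rot: [-180.0, -20.0, 30.9]
ft_force: [0.3, 0.6, -0.7]
gripper_width: 0.238
```

>>> move_arm:
  steps: [0,0,0,0,0,0,-1,0,0,0,0,0,0,-1]

```text
time: 18.05
position: [0.5042, -0.241, 0.0502]
tool_rot: [180.0, -20.1, 30.9]
ft_force: [-0.5, -0.4, -2.1]
gripper_width: 0.236
```

Run:
```python
from h import *
p,T,s=now(); p1,T1=tcp_from([*trv,.008],(0,0,0),31,0); print(s["ft_force"],p,"err",T.inv().apply(p1-p)*100,(T.inv()*T1).as_rotvec(degrees=True))
c,im,d=cam("top"); P=cloud(c,d); z=P[...,2]
m=(d>0)&(z>.004)&(z<.012)&(np.hypot(P[...,0]-.61,P[...,1]+.177)<.12); print("trivet",cv2.minEnclosingCircle((P[m][:,:2]*1000).astype(np.float32)))
rows(p,T,[(p1+np.array([0,0,h]),T1) for h in(.003,.001,-.001)],-1)
```

```text
[-0.45561192 -0.42311743 -2.12600641] [ 0.50418958 -0.24104142  0.05016735] err [-0.16443055 -0.04013538  0.56439535] [ 0.05557621 -0.05201599 -0.0675932 ]
trivet ((609.9627685546875, -177.0281219482422), 119.68218231201172)
[ 0.1, -0.1, -0.1, -0.06, -0.04, 0.28, -1,
-0, 0, 0, -0.07, 0, 0.19, -1,
-0, 0, 0, -0.07, 0, 0.19, -1 ]
```

>>> move_arm:
  steps: [0.1,0,-0.1,-0.05,-0.05,0.3,-1,0,0,0,-0.05,0,0.15,-1,0,0,0,-0.05,0,0.1,-1,0,0,0,0,0,0,-1,0,0,0,0,0,0,-1]

```text
time: 18.73
position: [0.5042, -0.2401, 0.0442]
tool_rot: [-179.9, -20.0, 31.0]
ft_force: [-0.4, 0.6, 0.9]
gripper_width: 0.238
```

>>> move_arm:
  steps: [0,0,0,0,0,0,-0.4,0,0,0,0,0,0,-0.1,0,0,0,0,0,0,0.3,0,0,0,0,0,0,0.8,0,0,0,0,0,0,1,0,0,0,0,0,0,1,0,0,0,0,0,-1,1,0,0,0,0,0,-2,1]

```text
time: 19.73
position: [0.4948, -0.2455, 0.0725]
tool_rot: [-179.9, -20.0, 31.0]
ft_force: [0.6, -0.3, 0.2]
gripper_width: 1.004
```

>>> move_arm:
  steps: [0,0,0,0,0,-3,1,0,0,0,0,0,-3,1,0,0,0,0,0,-3,1,0,0,0,0,0,-2,1,0,0,0,0,0,-1,1,0,0,0,0,0,0,1,0,0,0,0,0,0,1,0,0,0,0,0,0,1]

```text
time: 20.72
position: [0.46, -0.2665, 0.1842]
tool_rot: [-179.9, -20.0, 31.0]
ft_force: [-0.4, 0.4, -0.4]
gripper_width: 1.001
```

Run:
```python
from h import *
c,im,d=cam("wrist"); p,T,s=now(); P=cloud(c,d); print(s["time"],p,s["ft_force"],s["gripper_width"])
a=im.copy(); z=P[...,2]; v,u=np.mgrid[:420,:560]
m=(d>.03)&(np.hypot(P[...,0]-.61,P[...,1]+.177)<.1)&(z>.018)&(z<.07)&(im.max(-1)>60); print("pan rect",cv2.minAreaRect((P[m][:,:2]*1000).astype(np.float32)))
g=((P[...,:2]-trv)@np.array([[.857,-.515],[.515,.857]]))
f=(d>.03)&(abs(g[...,0])<.07)&(abs(g[...,1])<.04)&(z<.03); A=np.c_[P[f][:,:2]-trv,np.ones(f.sum())]; k=np.linalg.lstsq(A,P[f][:,2],rcond=None)[0]; print("pan floor slope deg",np.degrees(k[:2]),"z",k[2])
c,im,d=cam("top"); P=cloud(c,d)
b=(im[...,2]>1.6*im[...,0])&(im[...,2]>50)&(np.hypot(P[...,0]-.6,P[...,1]-.15)<.3)
n,lab,st,ce=cv2.connectedComponentsWithStats(b.astype(np.uint8))
for i in range(1,n):
    if st[i,4]>20: print(ce[i].round(),np.median(P[lab==i],0).round(3))
cv2.imwrite("pics/end.png",np.vstack([cv2.resize(a,(400,300)),cv2.resize(im,(400,300))]))
```

```text
20.775 [ 0.46001305 -0.26653353  0.18431201] [-0.77811913 -0.47939625  0.55066033] 1.0022016039046848
pan rect ((607.7769165039062, -178.20245361328125), (163.07916259765625, 100.17913055419922), 30.8839111328125)
pan floor slope deg [-0.00747515 -0.01178279] z 0.009449935168596848
[202. 193.] [0.657 0.18  0.034]
[185. 196.] [0.648 0.224 0.038]
[178. 210.] [0.614 0.242 0.035]
[216. 212.] [0.607 0.144 0.035]
[199. 227.] [0.569 0.187 0.035]
```

View pics/end.png

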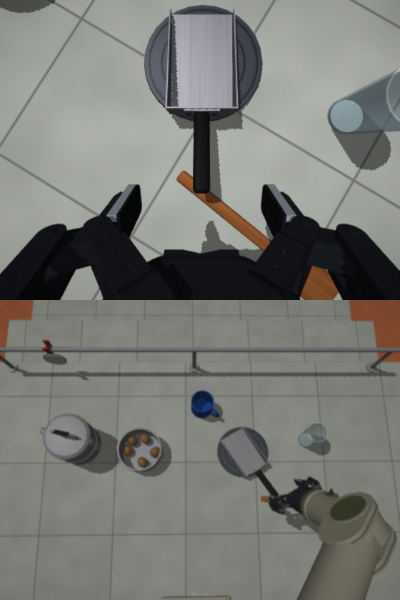

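The empty scoop lies flat and centred on the trivet, the gripper is clear of everything, and all five nuts are at rest in the tier. Handing in.

```bash
python3 -c "
from plant import r
print(r.finish_job())"
```

```text
the job is handed in; nothing more can be done
None
```

I gripped the scoop by its handle, carried it level to the tier, and tipped it slowly from about 10 mm above the rim. I then laid it back on the trivet, let go and handed the job in at about 21 s of the 62 s allowed; `finish_job` gives no verdict.

- **Pour:** the scoop was empty at about 37° of tilt, so I did not go on to 50–55°.
- **Walnuts:** the last top view shows all five in the tier. They had not moved between the two top views about 4 s apart.
- **Scoop:** it lies flat to within about 0.1°, with its pan floor at 9.4 mm. The pan centre is within about 5 mm of the trivet's centre.
- **Other things:** the tier and the other things look where they were, but I only judged that by eye and did not re-measure the tier's position after the pour.
- **Disagreements:** the first top view and the later wrist view differed by about 5 mm on where the scoop lay, and a closer look agreed with the wrist view. A wrong sign in one check script made the pan look about 9 mm too high until I corrected it. No other check failed.

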